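# Clamp the glued power brick in the swing-arm jig

### The arm

A 6-joint arm with a two-finger parallel gripper is mounted at the origin on a cart in front of the work surface, level with it; the furniture and walls round the work are solid. World frame = base frame: x ahead of the robot, y to its left, z up, the work surface at z = 0. Lengths are in m, angles in degrees, forces in N, time in s.
With the tool pointing down it reaches from about 0.375 to 0.9 m from the base axis. Payload 3.1 kg.
Tool frame: the origin (TCP) lies between the finger pads; the fingertips stand bot.tip_extent ahead of it and the grasp point (between the pads) lies 2 mm behind it (bot.tip_extent is the distance from the TCP to the fingertips, in m); z points along the fingers, y is the direction in which the jaws open and shut (so a half turn about z gives the same grasp; the last joint's range is limited). The gripper opens to 87 mm and grips with 3 to 60 N. Pads are 19 mm wide; open, the fingers measure 117 mm over their backs; the gripper's body (75 mm by 190 mm) begins 51 mm behind the grasp point.
Start: joints at [65.747, 30.224, 82.088, -0, 67.689, -10.227], TCP at [0.151, 0.606, 0.24] pointing down, gripper open.
Joint ranges: [-176.69, 176.69], [-43.24, 126.21], [12.49, 139.97], [-82, 262], [0, 151.66], [-163.58, 163.58]. Speed limits (degrees/s): [159.86, 159.86, 180, 180, 180, 180].

### API

Orientations are given as a 3x3 rotation matrix whose columns are the frame's x, y, z axes.
In Python, from rig import bot, imaging, recognise, masks_of, mark_of gives the robot as it stands.
- The arm moves only by the tool send_rows, never from a script. Its argument "plan" is a list that holds one entry, the list of rows, each a list of 5 numbers: the shift along the world's x, y, z normalised to -1 to 1, where 1 is 0.03 m, then the turn about the world's z normalised to -1 to 1, where 1 is 0.1 rad, then the closure, from -1 (fully open) to 1 (shut). A call has 1 to 20 rows; each row shifts and turns the commanded pose from where the row before left it; what a row does not reach is not made up. A row lasts 1/10 s, in which the tool goes at most 50 mm and 8.59 degrees, less where a joint would pass 70% of its speed; a pose out of reach is approached as far as the arm can. A call with a number of a shift or a turn outside -1 to 1 is refused whole. A call with a gripper value outside its range is refused whole. The fingers move at their own pace and stop on an object; the grip force is fixed at half the most. Time passes only in rows, so rows that do not move let the fingers close. It gives the time, the measured TCP pose, the force and the opening at its end, in the units of the state.
- bot.read_state(): the state, without advancing time (a new reading comes with each control period).
- imaging.capture(name): name is "side" or "top" or "wrist"; returns a dict with "img" (480x640x3 uint8, blue, green, red), "mtx" (3x3 intrinsics, pixels), "pose" (4x4, takes a point from camera to world coordinates); the wrist camera has in their place "T_tool_cam" (4x4, takes a point from camera to tool coordinates, whose origin is the TCP and whose axes are the flange's). Camera axes: x right, y down, z forward; pixel columns grow to the right and rows downward; lengths in m; the calibration is good to about 2 mm. A picture is of the moment at which its call begins: read the wrist's pose just before it. There is no depth.
- bot.hand_in(): hands the job in, once; it reports no verdict.
Trained networks look in the newest picture that a camera, given by its name, has taken for a name from the list of things; names that differ only in an ending like _2 or _b are one class to them, and where a whole thing is asked for, a point or a joint stands for the part that bears it (a point fixed in the world has none). Each returns a list of dicts, best first, with "conf" (0 to 1); they miss things now and then, are a little off and sometimes report something else, mostly with a low value. They report only what shows in the picture. A call takes as long as a camera call. They do not tell look-alikes from the thing itself.
- recognise(camera, target): "at" ([x, y, z] in m, in world coordinates, good to about 4 mm: the middle of the surface that is visible of it).
- masks_of(camera, target): "region" (480x640 bool, what is visible of it).
- mark_of(camera, target): "at" ([x, y, z] in m, in world coordinates, good to about 4 mm: a listed point, or the origin of a listed thing).
The state is a dict: "time_s": time; "joint_positions": joint angles; "qvel": joint speeds; "tau": joint torques, N m; "position": TCP position; "tcp_rot": TCP orientation; "force": force on the tool from outside, world axes, zero at the start; "moment": the same for the moment, N m; "opening": opening from 0.0 (shut) to 1.0 (fully open).
Only numpy, scipy, OpenCV 4.12 (cv2) and the standard library are available. Lean on these libraries where they do the work, as an engineer would, in place of code of your own. Each camera call takes 0.05 s, during which the arm holds its last target.

### The job

The power brick's case has just been glued and has to be held while it sets. Lay the brick flat, right way up, in the cradle of the clamping jig between its four corner angles, then swing the jig's arm over it against its stop. Turn the knob clockwise until the pad just touches the brick, then give it a quarter of a turn more and no further, let go, and leave the other objects where they stand.

Things in the scene. Friction and masses are not known exactly. Their poses are not given: they have to be found in the camera images.
- power_brick: Black DC power brick, a loose box 44 mm (its x) by 98 mm (its y, long axis) by 30 mm high (its z, up), 0.17 to 0.34 kg. Origin at the centre of its underside. It starts flat, right way up, on the bench. Grasp it across its 44 mm.
- jig: Grey clamping jig, fixed to the bench (place and yaw vary). Base plate 12 mm thick, from x -72 to +132 mm, y -48 to +48 mm of its own frame. Origin on the bench under the centre of the cradle. At its x = +100 mm, y = 0 stands a steel pivot post (28 mm thick) with the swing arm on top; post, arm and nut reach 94 mm above the bench.
- cradle (a point): Centre of the cradle's floor, 12 mm above the bench; axes as the jig's. The brick lies here with its long axis along x, either way round. Four aluminium corner angles, 9.5 mm high, bound 108 mm (x) by 52 mm (y): 5 and 4 mm of play each side of the brick. From x = -41 to +41 mm both long sides are open for the fingers.
- swing_arm (a joint): Arm angle, rad: 0 = closed at its stop, arm along the jig's -x from the post, pad over the cradle's centre; grows counter-clockwise seen from above (opens over the jig's -y side) to 2.1. Starts 0.6 to 1.9. Stiff hinge (0.25 N m), stays where left; push it sideways, about 5 N at mid length. Below about 1.4 the arm and knob are in the way of a gripper loading the cradle.
- pivot (a point): On the arm's pivot axis at mid thickness, 77 mm above the bench; its -x axis points along the arm to the knob, z up. The arm is a steel bar 24 mm wide, 14 mm thick (70 to 84 mm above the bench), from the pivot to the knob's axis 100 mm away, with round bosses of 17 mm radius at both ends.
- knob_grip (a point): Centre of the knob's bar grip, on the knob's upright axis, 111 mm above the bench. The black bar is 60 mm long (the point's x), 14 mm wide (its y) and 26 mm high (98 to 124 mm above the bench); under it a neck 14 mm thick, then the arm's boss with its top at 85 mm. The point turns with the knob; the knob does not rise or sink.
- clamp_knob (a joint): Angle of the knob, rad; grows as it is turned clockwise seen from above, which drives the pad down 3.82 mm per rad (24 mm a turn; 6 mm a quarter turn). Friction 0.12 N m, it stays where it is left. Starts from 1.0 to 2.1, where the pad hangs 6 to 2 mm above the top of a brick lying in the cradle.
- pad_face (a point): Centre of the underside of the round black rubber pad, 28 mm across, under the knob's axis; z up.
- pad (a joint): How far the spring-mounted pad is pressed up into its spindle, m: 0 while it touches nothing; after touching the brick it grows by 3.82 mm for each rad of further turning (spring 3.5 N/mm, 2 N at first touch; 6 mm = a quarter turn past touch). Stops at 12 mm.
- solder_spool: Bystander: spool of solder with blue flanges, 64 mm across, 39 mm high, standing; origin at the centre of its underside. Not to be moved.
- part_box_0: Bystander: brown cardboard parts box 47 x 62 x 36 mm high; origin at the centre of its underside. Not to be moved.
- glue_bottle: Bystander: white and orange glue bottle with a pointed nozzle, 31 mm across, 82 mm tall, standing; origin at the centre of its underside. Not to be moved or knocked over.
Mind the look-alikes: they are no part of the job. What is shaped like the power_brick but yellow is not meant.

How it is judged:
By the outcome, as a careful person would: the job done as asked, in the order asked, and still so for the second after the job is handed in, with the robot touching nothing.
It also fails if it takes over 72 s, if anything falls off the work surface, if the arm or the gripper's body presses on something with over 40 N, if the wrist force passes 120 N, or if a joint passes its speed limit or range.

## Working session

There is one attempt and no reset: what is moved stays moved. The work goes in short steps, Python scripts to look and compute and a tool call to move; the robot and the scene stay as the last step left them, time stands still between calls to the robot, and variables do not carry over. Pictures are saved under pics/ and viewed, and the job is handed in when it is done.

Besides the shell and the picture viewer there is one more tool, called after "Request:" by a JSON object that holds its "api" and its "payload", one argument or row to a line. send_rows: Moves the arm, as the interface text tells. Its arguments: {"type":"object","properties":{"plan":{"type":"array"}},"required":["plan"]}

```bash
ls; mkdir -p pics
python3 - <<'E'
from rig import bot, imaging, recognise, masks_of, mark_of
import cv2
s=bot.read_state(); print(s['time_s'],s['position'],s['tcp_rot'],s['opening'],s['force'],bot.tip_extent)
for c in ['top','side']:
    d=imaging.capture(c); cv2.imwrite(f'pics/{c}0.png',d['img'])
    print(c,d['mtx'].tolist() if hasattr(d['mtx'],'tolist') else d['mtx'],d['pose'])
    for n in ['power_brick','jig','cradle','pivot','knob_grip','pad_face','solder_spool','part_box_0','glue_bottle']:
        print(n,[(r['conf'],[round(float(v),4) for v in r['at']]) for r in mark_of(c,n)])
print(bot.read_state()['time_s'])
E
```

```text
pics
0.0 [0.15116405 0.60573196 0.23856479] [[-9.70178369e-01  2.42390464e-01 -8.92158022e-04]
 [ 2.42391788e-01  9.70176489e-01 -1.94979594e-03]
 [ 3.92938794e-04 -2.10790162e-03 -9.99997701e-01]] 0.9997825572379668 [-0.08172635  0.28827015 -0.2644291 ] 0.017
top [[606.6385338201303, 0.0, 310.5627668376695], [0.0, 606.6385338201303, 239.65611262874438], [0.0, 0.0, 1.0]] [[ 0.04026234 -0.97865876  0.20150925  0.15861461]
 [-0.99917313 -0.0405761   0.002575   -0.0847153 ]
 [ 0.00565642 -0.20144631 -0.97948323  1.68438156]
 [ 0.          0.          0.          1.        ]]
power_brick [(0.79, [0.3709, -0.3389, 0.0007]), (0.74, [0.4832, -0.4939, 0.0047]), (0.63, [0.3852, -0.2024, 0.0014])]
jig [(0.87, [0.4716, 0.0484, 0.004]), (0.5, [0.5808, -0.3557, 0.0])]
cradle [(0.8, [0.4761, 0.0476, 0.0119])]
pivot [(0.73, [0.5746, 0.0303, 0.0761]), (0.19, [0.475, 0.0499, 0.0111])]
knob_grip [(0.68, [0.374, -0.3388, -0.0007]), (0.6, [0.5154, -0.0528, 0.1117])]
pad_face []
solder_spool [(0.96, [0.3683, 0.3194, -0.0014])]
part_box_0 [(0.73, [0.5817, -0.3553, 0.0015]), (0.44, [0.3678, 0.3184, 0.0012])]
glue_bottle [(0.55, [0.5689, 0.3126, 0.0003])]
side [[499.1628617037823, 0.0, 321.66095905848215], [0.0, 499.1628617037823, 243.05418408037986], [0.0, 0.0, 1.0]] [[-0.99979517  0.02017636  0.00159171  0.48921678]
 [ 0.00614474  0.37753898 -0.92597331  1.18826387]
 [-0.0192837  -0.92577386 -0.37758563  0.6196535 ]
 [ 0.          0.          0.          1.        ]]
power_brick [(0.55, [0.483, -0.4893, -0.0027])]
jig []
cradle [(0.62, [0.4743, 0.0465, 0.0102])]
pivot [(0.58, [0.5692, 0.0295, 0.0805])]
knob_grip [(0.73, [0.5145, -0.0543, 0.1129])]
pad_face [(0.55, [0.52, -0.0562, 0.0459])]
solder_spool [(0.74, [0.3691, 0.3268, 0.0017]), (0.65, [0.5697, 0.0316, 0.0785])]
part_box_0 [(0.63, [0.5807, -0.3534, -0.001])]
glue_bottle [(0.7, [0.569, 0.3089, -0.0007])]
1.0
```

View pics/top0.png

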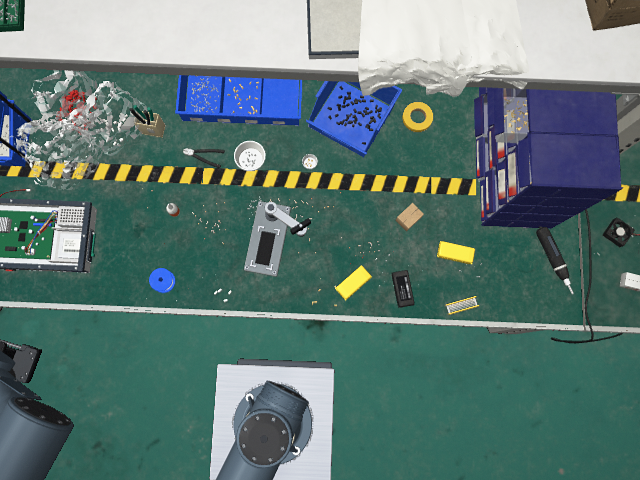

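View pics/side0.png

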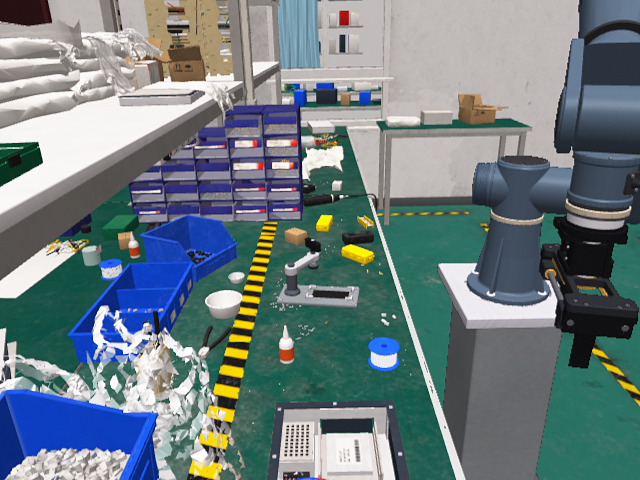

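```bash
cat > h.py <<'E'
from rig import bot, imaging, recognise, masks_of, mark_of
import cv2, numpy as np
def campose(c,d,s=None):
    if c!='wrist': return np.array(d['pose'])
    T=np.eye(4);T[:3,:3]=s['tcp_rot'];T[:3,3]=s['position'];return T@np.array(d['T_tool_cam'])
def toplane(px,K,P,z):
    px=np.atleast_2d(np.asarray(px,float)); K=np.array(K)
    r=np.c_[px,np.ones(len(px))]@np.linalg.inv(K).T@P[:3,:3].T
    t=(z-P[2,3])/r[:,2]; return P[:3,3]+r*t[:,None]
def proj(X,K,P):
    X=np.atleast_2d(X);c=(X-P[:3,3])@P[:3,:3]; u=c@np.array(K).T; return u[:,:2]/u[:,2:]
E
python3 - <<'E'
from h import *
d=imaging.capture('top');K=d['mtx'];P=campose('top',d)
im=d['img']
a=cv2.resize(im[190:290,225:325],None,fx=6,fy=6,interpolation=cv2.INTER_CUBIC)
cv2.imwrite('pics/jigc.png',a)
for n,z in [('power_brick',.03),('jig',.012)]:
    for r in masks_of('top',n):
        m=r['region'].astype(np.uint8); c,_=cv2.findContours(m,0,2); c=max(c,key=cv2.contourArea)
        w=toplane(c[:,0,:],K,P,z)[:,:2]
        print(n,r['conf'],m.sum(),cv2.minAreaRect((w*1000).astype(np.float32)))
for n in ['clamp_knob','swing_arm','knob_grip']:
    for r in masks_of('top',n):
        m=r['region']; ys,xs=np.nonzero(m); print(n,r['conf'],m.sum(),xs.mean(),ys.mean())
d=imaging.capture('wrist'); print(np.array(d['T_tool_cam']).round(4).tolist(),d['mtx'])
E
```

```text
power_brick 0.85 656 ((373.54827880859375, -336.82232666015625), (103.94557189941406, 49.59727478027344), 12.953484535217285)
power_brick 0.62 605 ((480.1732177734375, -483.66448974609375), (100.68331909179688, 49.14078140258789), 79.98211669921875)
jig 0.56 2631 ((500.0003967285156, 14.652748107910156), (158.20982360839844, 205.5665283203125), 79.28142547607422)
clamp_knob 0.67 126 300.4761904761905 225.71428571428572
swing_arm 0.66 575 287.4017391304348 219.26956521739132
knob_grip 0.58 135 300.8888888888889 225.51111111111112
knob_grip 0.22 411 408.4257907542579 216.49391727493918
[[-0.0004, -0.9687, -0.2481, 0.0687], [1.0, -0.0002, -0.0006, -0.0011], [0.0005, -0.2481, 0.9687, -0.1445], [0.0, 0.0, 0.0, 1.0]] [[337.27001862   0.         322.66772243]
 [  0.         337.27001862 242.24608523]
 [  0.           0.           1.        ]]
```

View pics/jigc.png

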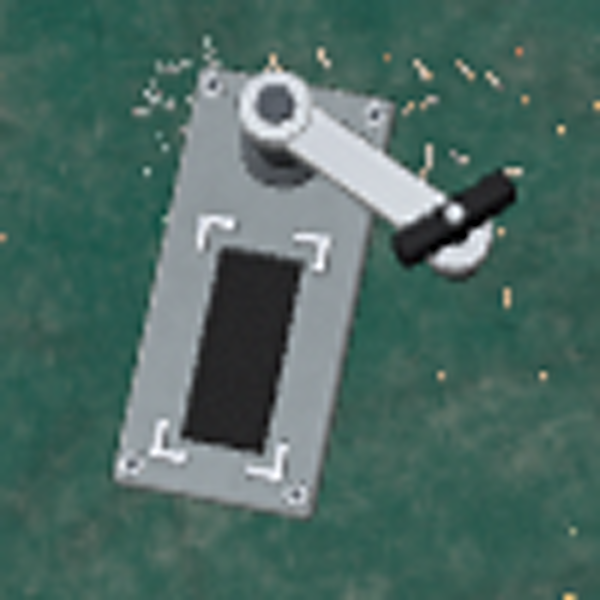

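Request:
{"api": "send_rows", "payload": {
  "plan": [
    [[0.575,-0.99,0,0,1],[0.575,-0.99,0,0,1],[0.575,-0.99,0,0,1],[0.575,-0.99,0,0,1],[0.575,-0.99,0,0,1],[0.575,-0.99,0,0,1],[0.575,-0.99,0,0,1],[0.575,-0.99,0,0,1],[0.575,-0.99,0,0,1],[0.575,-0.99,0,0,1],[0.575,-0.99,0,0,1],[0.575,-0.99,0,0,1],[0.575,-0.99,0,0,1],[0.575,-0.99,0,0,1],[0.575,-0.99,0,0,1],[0.575,-0.99,0,0,1],[0.575,-0.99,0,0,1],[0.575,-0.99,0,0,1],[0.575,-0.99,0,0,1],[0.575,-0.99,0,0,1]]
  ]
}}

```text
time_s: 3.35
position: [0.4971, 0.011, 0.2398]
tcp_rot: [[-0.97, 0.243, 0.001], [0.243, 0.97, 0.0], [-0.001, 0.0, -1.0]]
force: [0.5, 0.6, -0.6]
opening: 0.005
```

Run:
```python
from h import *
s=bot.read_state(); d=imaging.capture('wrist'); cv2.imwrite('pics/w1.png',d['img'])
print(s['time_s'],s['position'],s['joint_positions'],s['opening'])
for n in ['cradle','pivot','knob_grip','jig']:
    print(n,[(r['conf'],np.round(r['at'],4).tolist()) for r in mark_of('wrist',n)])
K=d['mtx'];P=campose('wrist',d,s);print(K,P.round(4).tolist())
```

```text
3.35 [0.49711805 0.01097167 0.2397552 ] [-1.16390212e+01  2.03981738e+01  1.00101113e+02  8.56776426e-03
  5.94716418e+01 -8.76005781e+01] 0.004874233776245493
cradle [(0.87, [0.4747, 0.0465, 0.0112])]
pivot [(0.22, [0.3672, 0.3255, 0.0003])]
knob_grip [(0.93, [0.5198, -0.0502, 0.1162])]
jig [(0.7, [0.4714, 0.048, -0.0003])]
[[337.27001862   0.         322.66772243]
 [  0.         337.27001862 242.24608523]
 [  0.           0.           1.        ]] [[0.243, 0.9396, 0.241, 0.4301], [0.97, -0.2353, -0.0608, 0.0266], [-0.0004, 0.2486, -0.9686, 0.3842], [0.0, 0.0, 0.0, 1.0]]
```

View pics/w1.png

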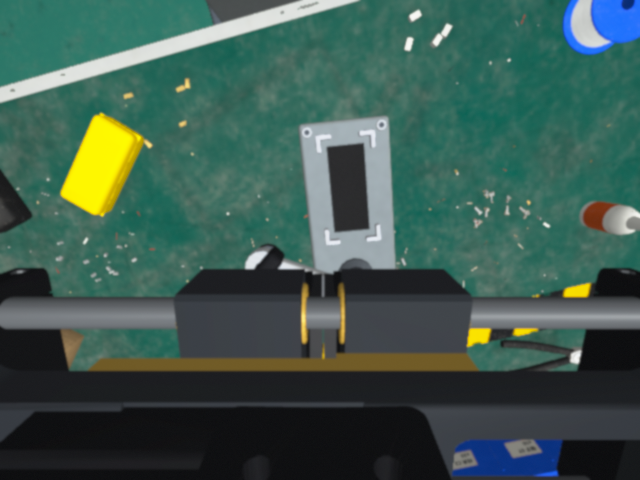

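```bash
cat > ov.py <<'E'
from h import *
def rect(c,yaw,x0,x1,y0,y1,z):
    p=np.array([[x0,y0],[x1,y0],[x1,y1],[x0,y1]]);R=np.array([[np.cos(yaw),-np.sin(yaw)],[np.sin(yaw),np.cos(yaw)]])
    w=p@R.T+c; return np.c_[w,np.full(4,z)]
def overlay(img,K,P,c,yaw,box,out,sc=8):
    x,y,w,h=box
    a=cv2.resize(img[y:y+h,x:x+w],None,fx=sc,fy=sc,interpolation=cv2.INTER_CUBIC)
    for r,col in [(rect(c,yaw,-.072,.132,-.048,.048,.012),(0,0,255)),(rect(c,yaw,-.054,.054,-.026,.026,.0215),(0,255,0)),(rect(c,yaw,-.054,.054,-.026,.026,.012),(255,0,255))]:
        q=((proj(r,K,P)-[x,y]+.5)*sc-.5)
        cv2.polylines(a,[np.round(q).astype(int)],True,col,1)
    cv2.imwrite(out,a)
E
python3 - <<'E'
from ov import *
c=np.array([.4745,.0470]);yaw=np.radians(-10.5)
s=bot.read_state()
d=imaging.capture('wrist'); overlay(d['img'],d['mtx'],campose('wrist',d,s),c,yaw,(290,105,120,170),'pics/ow.png',4.5 if 0 else 4)
d=imaging.capture('top'); overlay(d['img'],d['mtx'],campose('top',d),c,yaw,(235,195,70,90),'pics/ot.png',6)
E
```

```text
(no output)
```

View pics/ow.png

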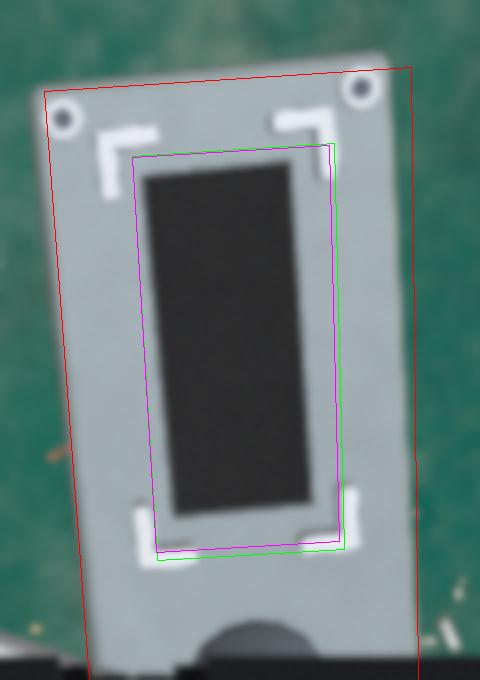

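View pics/ot.png

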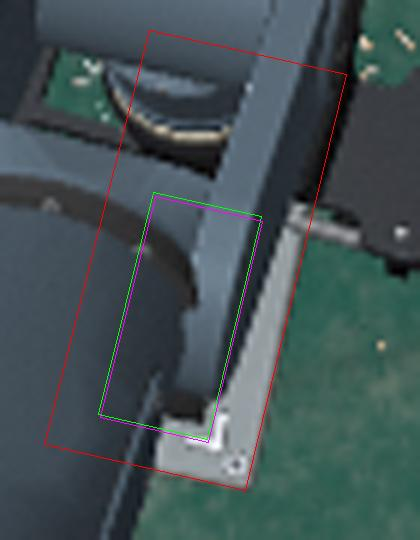

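Run:
```python
from ov import *
from scipy.optimize import least_squares
d=imaging.capture('top');K=d['mtx'];P=campose('top',d)
e=np.array([[115,480],[314,518],[392,103],[203,70]],float); px=(e+.5)/6-.5+[225,190]
w=toplane(px,K,P,.012)[:,:2]; print(w, np.linalg.norm(w-np.roll(w,1,0),axis=1))
def model(p): return rect(p[:2],p[2],-.072,.132,-.048,.048,.012)[[3,0,1,2],:2]
r=least_squares(lambda p:(model(p)-w).ravel(),[.474,.047,-.18]);print(r.x,np.degrees(r.x[2]),r.fun*1000)
im=cv2.imread('pics/top0.png')
overlay(im,K,P,r.x[:2],r.x[2],(235,195,70,90),'pics/ot.png',6)
d=imaging.capture('wrist');s=bot.read_state(); overlay(d['img'],d['mtx'],campose('wrist',d,s),r.x[:2],r.x[2],(290,105,120,170),'pics/ow.png',4)
```

```text
[[ 0.40995876  0.10214092]
 [ 0.39598808  0.00897859]
 [ 0.59576451 -0.01776564]
 [ 0.60818415  0.07268496]] [0.20040199 0.09420402 0.20155862 0.09129928]
[ 0.47277041  0.04571737 -0.14071952] -8.062634765685146 [-1.74438666  1.20039313 -1.23823285 -0.68835753  0.96886436 -2.55625382
  2.01375515  2.04421822]
```

View pics/ow.png

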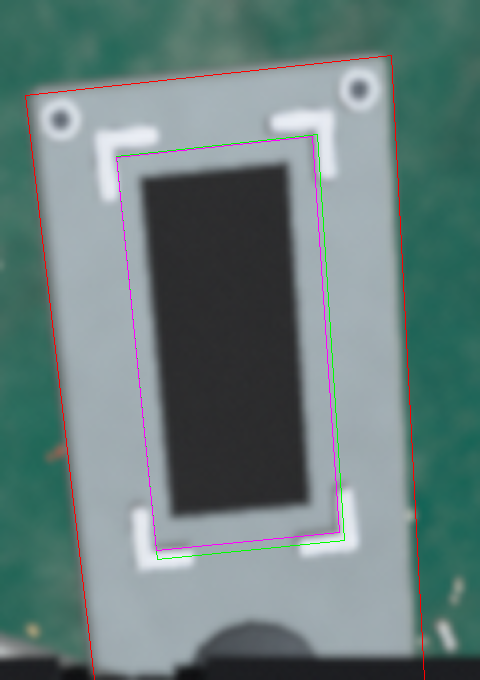

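View pics/ot.png

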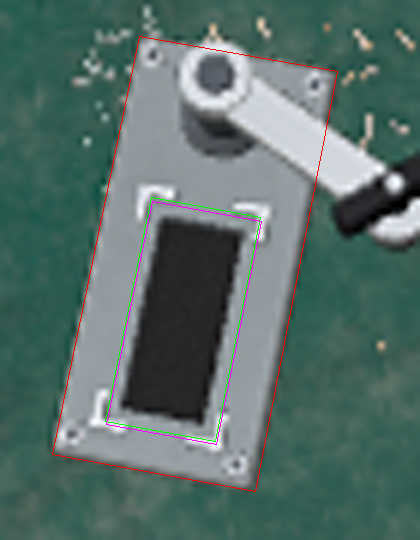

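Request:
{"api": "send_rows", "payload": {
  "plan": [
    [[0,0,-0.86,0,1],[0,0,-0.86,0,1],[0,0,-0.86,0,1],[0,0,-0.86,0,1],[0,0,-0.86,0,1],[0,0,-0.86,0,1],[0,0,0,0,1],[0.23,-0.17,0,0,1],[0.23,-0.17,0,0,1],[0.23,-0.17,0,0,1],[0.23,-0.17,0,0,1],[0.23,-0.17,0,0,1],[0.23,-0.18,0,0,1],[0.23,-0.18,0,0,1],[0.23,-0.18,0,0,1],[0.23,-0.18,0,0,1],[0,0,0,0,1]]
  ]
}}

```text
time_s: 5.5
position: [0.558, -0.0353, 0.0845]
tcp_rot: [[-0.97, 0.243, -0.002], [0.243, 0.97, 0.0], [0.002, -0.0, -1.0]]
force: [-3.4, -0.6, -1.3]
opening: 0.005
```

Run:
```python
from h import *
d=imaging.capture('side'); cv2.imwrite('pics/s2.png',cv2.resize(d['img'][200:340,250:420],None,fx=4,fy=4))
for n in ['pivot','knob_grip','cradle']:
    print(n,[(r['conf'],np.round(r['at'],4).tolist()) for r in mark_of('side',n)])
```

```text
pivot [(0.61, [0.5713, 0.0311, 0.0773])]
knob_grip []
cradle [(0.66, [0.4767, 0.0456, 0.0119])]
```

View pics/s2.png

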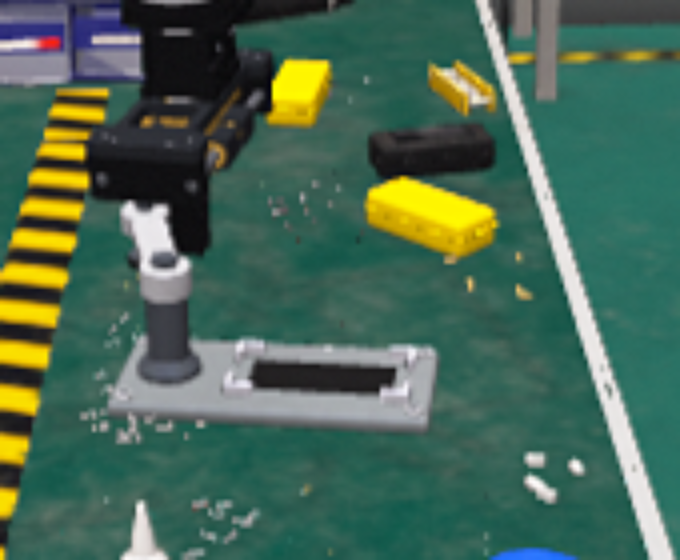

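Request:
{"api": "send_rows", "payload": {
  "plan": [
    [[-0.6,0.4,0,0,1],[0,0,0.95,0,1],[0,0,0.95,0,0],[0,0,0.95,0,-1],[0,0,0.95,-0.9,-1],[0,0,0.95,-1,-1],[0,0,0.95,-1,-1],[-0.3,-0.5,0.5,-1,-1],[-0.3,-0.5,0,-1,-1],[-0.3,-0.5,0,-1,-1],[-0.3,-0.5,0,-1,-1],[-0.3,-0.5,0,-1,-1],[-0.3,-0.5,0,-1,-1],[-0.3,-0.5,0,-1,-1],[-0.3,-0.5,0,-1,-1],[-0.3,-0.5,0,-1,-1],[-0.3,-0.5,0,-1,-1],[-0.3,-0.5,0,-1,-1],[-0.3,-0.5,0,-1,-1],[-0.3,-0.5,0,-1,-1]]
  ]
}}

```text
time_s: 7.7
position: [0.4244, -0.2192, 0.2718]
tcp_rot: [[0.265, 0.964, 0.004], [0.964, -0.265, -0.003], [-0.002, 0.005, -1.0]]
force: [-0.7, -0.2, 0.4]
opening: 1.001
```

Request:
{"api": "send_rows", "payload": {
  "plan": [
    [[-0.2,-0.5,0,-1,-1],[-0.2,-0.5,0,-1,-1],[-0.2,-0.5,0,-1,-1],[-0.2,-0.5,0,-1,-1],[-0.2,-0.5,0,-1,-1],[-0.2,-0.5,0,-1,-1],[0,-0.5,0,-1,-1],[0,-0.5,0,-1,-1],[0,0,0,-1,-1],[0,0,0,-1,-1],[0,0,0,-0.8,-1],[0,0,0,0,-1]]
  ]
}}

```text
time_s: 8.9
position: [0.3884, -0.3388, 0.2717]
tcp_rot: [[0.974, 0.225, 0.003], [0.225, -0.974, -0.003], [0.002, 0.004, -1.0]]
force: [-0.0, 0.5, -0.6]
opening: 1.0
```

Run:
```python
from h import *
s=bot.read_state(); d=imaging.capture('wrist'); cv2.imwrite('pics/w3.png',d['img'])
print(s['time_s'],s['position'],s['joint_positions'],s['opening'])
K=d['mtx'];P=campose('wrist',d,s)
for r in masks_of('wrist','power_brick'):
    m=r['region'].astype(np.uint8); c,_=cv2.findContours(m,0,2); c=max(c,key=cv2.contourArea)
    w=toplane(c[:,0,:],K,P,.03)[:,:2]; print(r['conf'],cv2.boundingRect(c),cv2.minAreaRect((w*1000).astype(np.float32)))
print([(r['conf'],np.round(r['at'],4).tolist()) for r in mark_of('wrist','power_brick')])
d=imaging.capture('top'); cv2.imwrite('pics/t3.png',cv2.resize(d['img'][180:330,230:430],None,fx=4,fy=4))
for n in ['pivot','knob_grip','cradle']:
    print(n,[(r['conf'],np.round(r['at'],4).tolist()) for r in mark_of('top',n)])
```

```text
8.9 [ 0.38838763 -0.33877179  0.27165175] [-5.35440735e+01  1.93802160e+01  9.55865144e+01  1.88872500e-02
  6.47938909e+01  2.34540493e+01] 0.999574425359582
0.89 (303, 184, 38, 84) ((374.4930419921875, -341.5668029785156), (98.87267303466797, 42.2432975769043), 12.149026870727539)
0.64 (164, 155, 91, 74) ((385.0799865722656, -207.72894287109375), (44.025115966796875, 99.6706314086914), 43.89137268066406)
0.59 (419, 130, 94, 70) ((478.7266845703125, -484.2861022949219), (102.85993194580078, 44.579559326171875), 79.69783782958984)
[(0.98, [0.3838, -0.2057, 0.0005]), (0.88, [0.3737, -0.341, 0.0004]), (0.66, [0.4793, -0.4882, 0.0053])]
pivot [(0.55, [0.573, 0.0329, 0.0747])]
knob_grip [(0.56, [0.5885, -0.0667, 0.1101])]
cradle [(0.54, [0.3667, 0.322, 0.0002])]
```

View pics/w3.png

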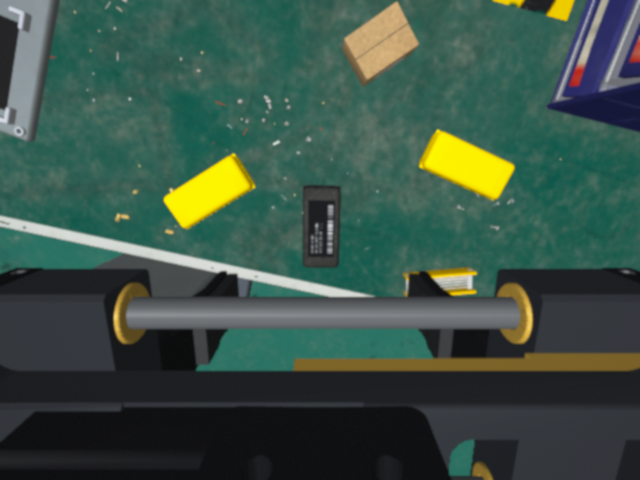

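View pics/t3.png

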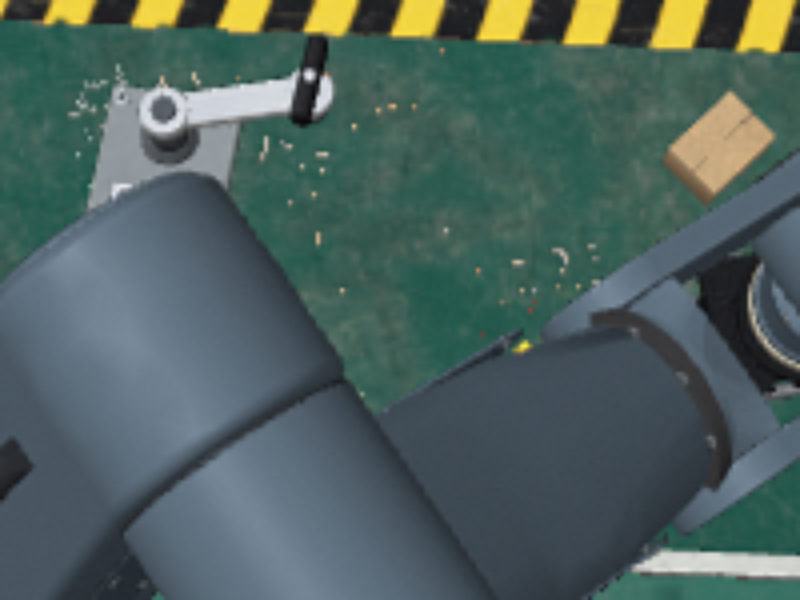

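Request:
{"api": "send_rows", "payload": {
  "plan": [
    [[-0.47,-0.07,0,0,-1],[0,0,-1,0,-1],[0,0,-1,0,-1],[0,0,-1,0,-1],[0,0,-1,0,-1],[0,0,-1,0,-1],[0,0,-1,0,-1],[0,0,-1,0,-1],[0,0,-0.8,0,-1],[0,0,-0.5,0,-1],[0,0,0,0,-1],[0,0,0,0,1],[0,0,0,0,1],[0,0,0,0,1],[0,0,0,0,1],[0,0,0,0,1],[0,0,0,0,1]]
  ]
}}

```text
time_s: 10.95
position: [0.3736, -0.3399, 0.0221]
tcp_rot: [[0.974, 0.225, 0.0], [0.225, -0.974, -0.0], [0.0, 0.001, -1.0]]
force: [-0.1, 0.3, -0.2]
opening: 0.538
```

Request:
{"api": "send_rows", "payload": {
  "plan": [
    [[0,0,0,0,1],[0,0,0,0,1],[0,0,0.3,0,1],[0,0,0.8,0,1],[0,0,0.9,0,1],[0,0,1,0,1],[0,0,1,0,1],[0,0,1,0,1],[0,0,1,0,1]]
  ]
}}

```text
time_s: 11.85
position: [0.3727, -0.3388, 0.2028]
tcp_rot: [[0.974, 0.225, -0.001], [0.225, -0.974, 0.002], [-0.001, -0.002, -1.0]]
force: [0.8, -0.6, -2.9]
opening: 0.5
```

Request:
{"api": "send_rows", "payload": {
  "plan": [
    [[0.1,0.9,0,-0.27,1],[0.1,0.95,0,-0.27,1],[0.1,0.95,0,-0.27,1],[0.1,0.95,0,-0.27,1],[0.05,0.95,0,-0.27,1],[0.05,0.95,0,-0.27,1],[0.05,0.95,0,-0.27,1],[0.05,0.95,0,-0.27,1],[0.05,0.95,0,-0.27,1],[0.05,0.95,0,-0.27,1],[0,0.95,-0.3,-0.27,1],[0,0.95,-0.3,-0.27,1],[0,0.95,-0.3,-0.27,1],[0,0.95,-0.2,-0.24,1],[0,0,0,0,1],[0,0,0,0,1]]
  ]
}}

```text
time_s: 13.45
position: [0.3937, 0.0581, 0.1687]
tcp_rot: [[0.989, -0.145, -0.001], [-0.145, -0.989, -0.0], [-0.001, 0.0, -1.0]]
force: [-0.1, -0.2, -1.3]
opening: 0.503
```

Run:
```python
from ov import *
s=bot.read_state(); d=imaging.capture('wrist'); cv2.imwrite('pics/w4.png',d['img'])
print(s['time_s'],s['position'],s['tcp_rot'].round(4) if hasattr(s['tcp_rot'],'round') else s['tcp_rot'],s['opening'])
for n in ['pivot','knob_grip','cradle']:
    print(n,[(r['conf'],np.round(r['at'],4).tolist()) for r in mark_of('wrist',n)])
overlay(d['img'],d['mtx'],campose('wrist',d,s),np.array([.4735,.0462]),np.radians(-8.6),(230,0,200,270),'pics/ow4.png',3)
```

```text
13.45 [0.39373596 0.05813079 0.16870558] [[ 9.894e-01 -1.453e-01 -1.100e-03]
 [-1.453e-01 -9.894e-01 -1.000e-04]
 [-1.100e-03  3.000e-04 -1.000e+00]] 0.5033319968885585
pivot []
knob_grip [(0.5, [0.4678, 0.0495, 0.001])]
cradle [(0.59, [0.472, 0.0433, 0.0113])]
```

View pics/w4.png

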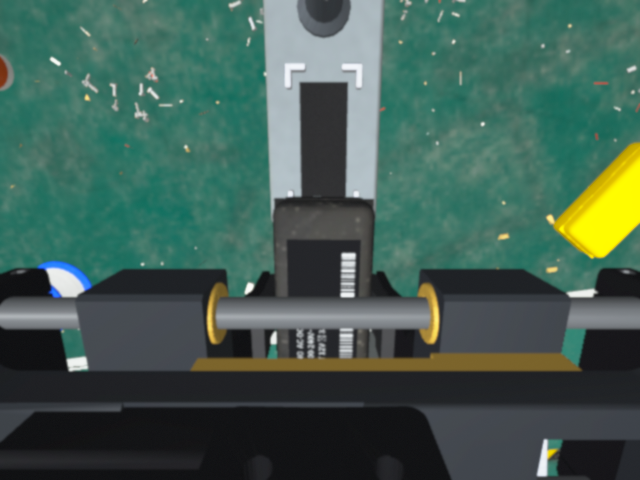

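View pics/ow4.png

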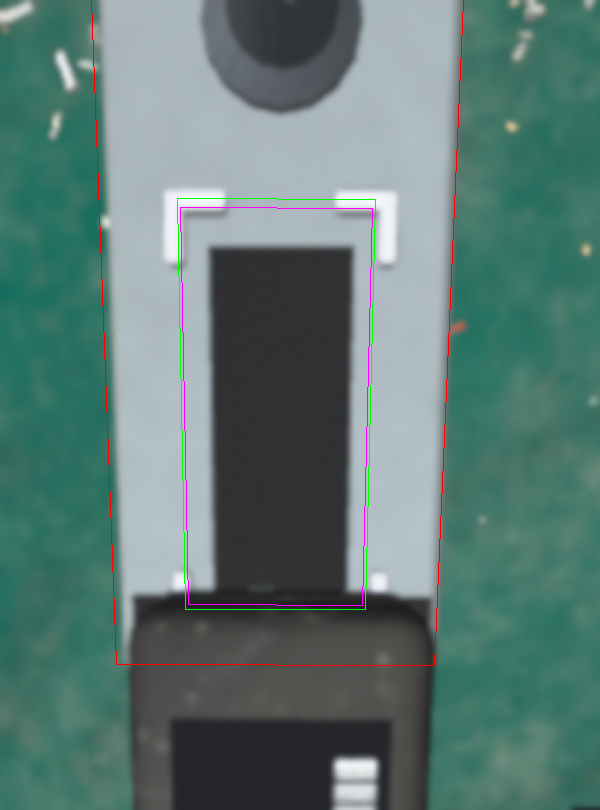

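Run:
```python
from h import *
s=bot.read_state(); d=imaging.capture('wrist');P=campose('wrist',d,s);K=d['mtx']
yaw=np.radians(-8.5);R=np.array([[np.cos(yaw),-np.sin(yaw)],[np.sin(yaw),np.cos(yaw)]])
w=toplane([[274.5,230],[373.5,230],[274.5,207],[373.5,207],[323,199],[323,204]],K,P,.1767)[:,:2]
print(((w-s['position'][:2])@R*1000).round(1))
im=d['img'][185:300,260:390]; cv2.imwrite('pics/b4.png',cv2.resize(im,None,fx=5,fy=5,interpolation=cv2.INTER_CUBIC))
e=R@np.r_[0,0]; print((np.array([.4730,.0455])-s['position'][:2]))
```

```text
[[ 36.3  18.9]
 [ 36.2 -22.2]
 [ 45.9  18.6]
 [ 45.8 -21.8]
 [ 49.1  -1.2]
 [ 47.1  -1.2]]
[ 0.07825646 -0.01132484]
```

View pics/b4.png

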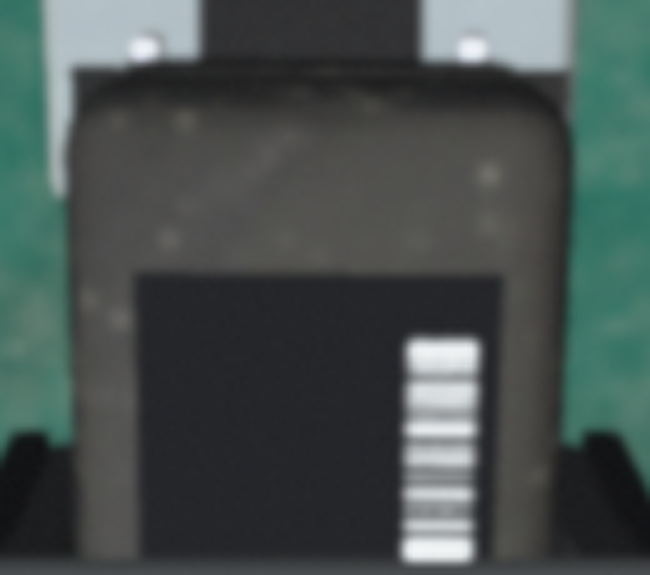

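Request:
{"api": "send_rows", "payload": {
  "plan": [
    [[0.66,-0.1,0,0,1],[0.66,-0.1,0,0,1],[0.66,-0.1,0,0,1],[0.66,-0.09,0,0,1],[0,0,-0.8,0,1],[0,0,-0.8,0,1],[0,0,-0.8,0,1],[0,0,-0.8,0,1],[0,0,0,0,1],[0,0,0,0,1]]
  ]
}}

```text
time_s: 14.7
position: [0.4737, 0.0454, 0.0728]
tcp_rot: [[0.989, -0.149, -0.001], [-0.149, -0.989, 0.0], [-0.001, 0.0, -1.0]]
force: [1.1, 0.3, -2.4]
opening: 0.505
```

Run:
```python
from ov import *
s=bot.read_state(); d=imaging.capture('wrist'); cv2.imwrite('pics/w5.png',d['img'])
print(s['time_s'],s['position'],s['opening'],s['force'])
overlay(d['img'],d['mtx'],campose('wrist',d,s),np.array([.4730,.0460]),np.radians(-8.5),(230,100,190,190),'pics/ow5.png',4)
d=imaging.capture('side');cv2.imwrite('pics/s5.png',cv2.resize(d['img'][240:320,260:380],None,fx=6,fy=6))
```

```text
14.7 [0.4736829  0.0453799  0.07276818] 0.5045450225899342 [ 1.14409827  0.28559064 -2.39192057]
```

View pics/w5.png

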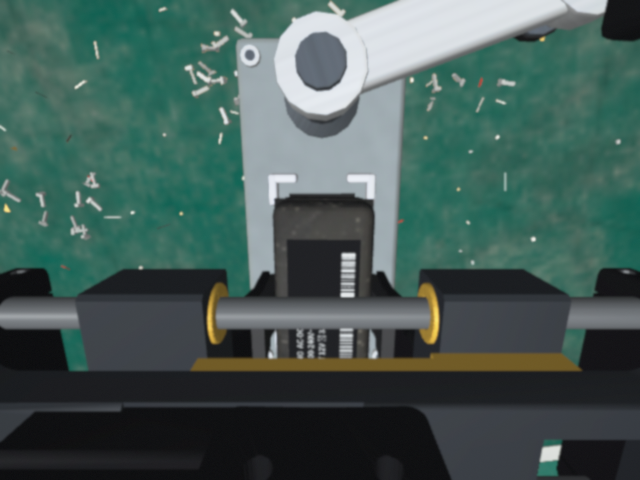

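View pics/s5.png

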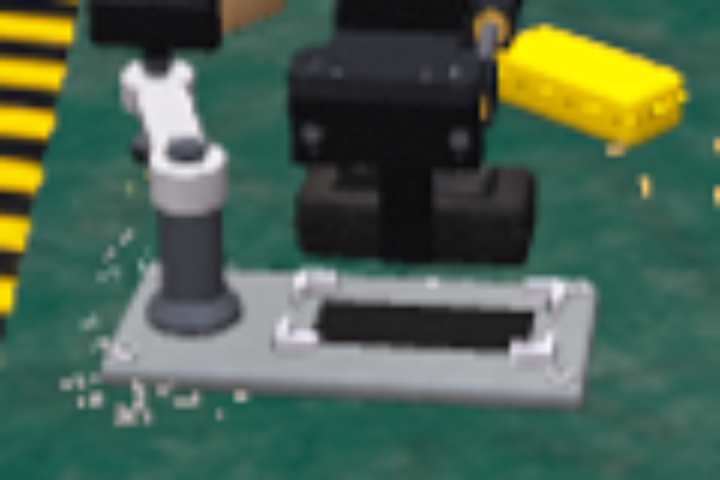

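View pics/ow5.png

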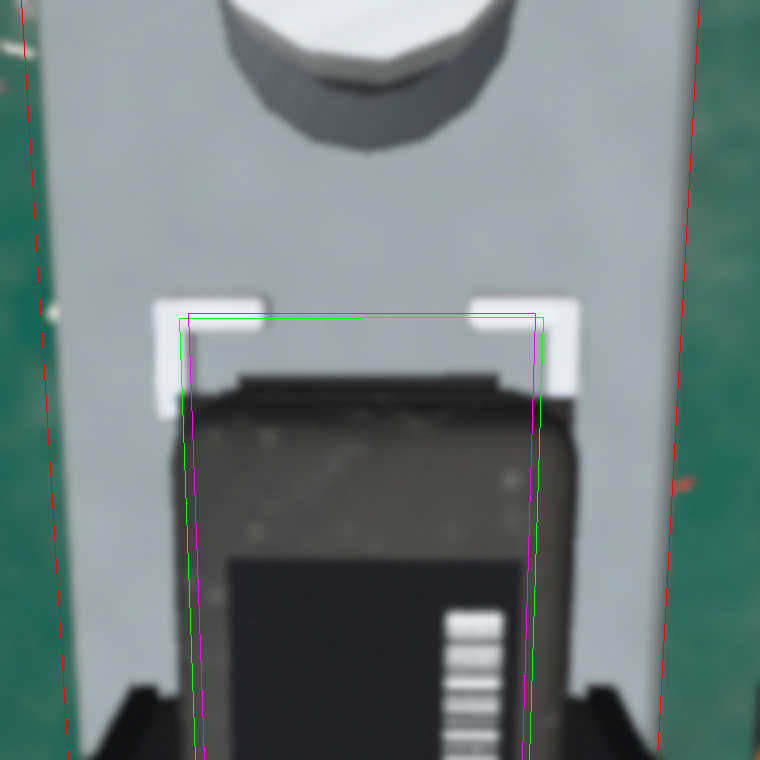

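Run:
```python
from h import *
for i in range(5):
    s=bot.read_state(); print(s['time_s'],np.round(s['position'],4),np.round(np.degrees(np.arctan2(s['tcp_rot'][1][0],s['tcp_rot'][0][0])),2),np.round(s['tcp_rot'][:,2],4),np.round(s['joint_positions'],2),np.round(s['moment'],3))
    imaging.capture('wrist')
```

```text
14.8 [0.4746 0.0455 0.0738] -8.52 [ 2.2e-03 -3.0e-04 -1.0e+00] [ -7.98  35.64 110.96   0.    33.27  90.54] [-0.02   0.15  -0.018]
14.85 [0.4746 0.0456 0.0739] -8.51 [ 2.6e-03 -4.0e-04 -1.0e+00] [ -7.97  35.62 110.96  -0.    33.27  90.54] [-0.048  0.181 -0.004]
14.9 [0.4746 0.0457 0.074 ] -8.5 [ 2.7e-03 -4.0e-04 -1.0e+00] [ -7.96  35.62 110.97   0.    33.26  90.54] [-0.004  0.125 -0.035]
14.95 [0.4744 0.0458 0.0739] -8.5 [ 2.5e-03 -3.0e-04 -1.0e+00] [ -7.95  35.62 110.98   0.    33.25  90.54] [-0.044  0.225 -0.052]
15.0 [0.4743 0.0459 0.0738] -8.49 [ 2.2e-03 -3.0e-04 -1.0e+00] [ -7.95  35.63 110.99  -0.    33.25  90.54] [-0.048  0.131  0.01 ]
```

Request:
{"api": "send_rows", "payload": {
  "plan": [
    [[-0.03,-0.02,-0.4,0,1],[0,0,-0.4,0,1],[0,0,-0.2,0,1],[0,0,-0.1,0,1],[0,0,-0.1,0,1],[0,0,-0.07,0,1],[0,0,-0.03,0,1],[0,0,0,0,1],[0,0,0,0,1]]
  ]
}}

```text
time_s: 15.95
position: [0.4728, 0.0454, 0.034]
tcp_rot: [[0.989, -0.148, 0.0], [-0.148, -0.989, -0.0], [0.0, -0.0, -1.0]]
force: [0.2, -0.3, 0.7]
opening: 0.501
```

Run:
```python
from ov import *
s=bot.read_state(); d=imaging.capture('wrist'); 
print(s['time_s'],s['position'],s['opening'],s['force'])
cv2.imwrite('pics/w6.png',cv2.resize(d['img'][130:290,220:430],None,fx=3.5,fy=3.5,interpolation=cv2.INTER_CUBIC))
d=imaging.capture('side');cv2.imwrite('pics/s6.png',cv2.resize(d['img'][240:320,260:380],None,fx=6,fy=6))
```

```text
15.95 [0.47283473 0.04537271 0.03404094] 0.5009489216073043 [ 0.20525992 -0.33794581  0.65916506]
```

View pics/w6.png

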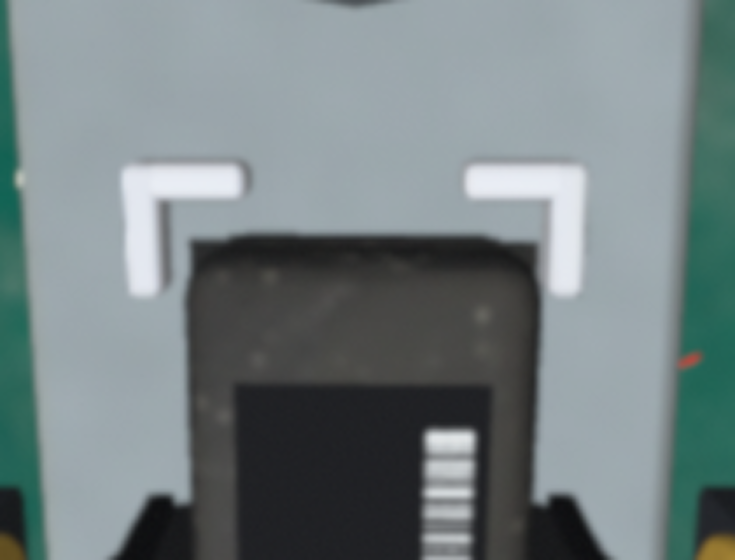

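View pics/s6.png

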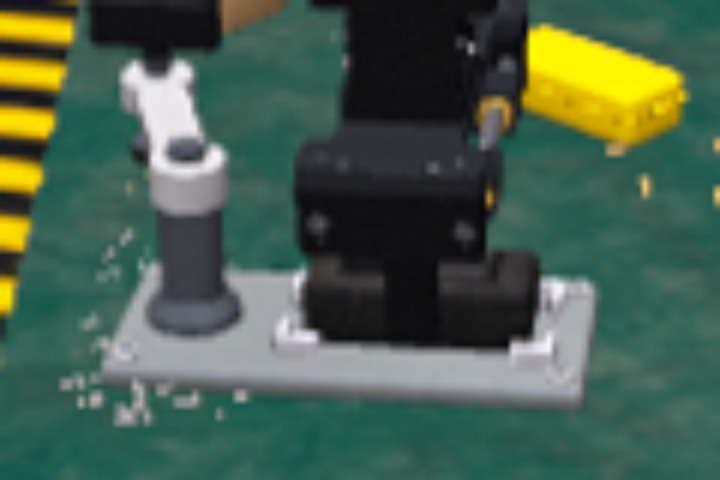

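Request:
{"api": "send_rows", "payload": {
  "plan": [
    [[0,0,0,0,-1],[0,0,0,0,-1],[0,0,0,0,-1],[0,0,0,0,-1],[0,0,0,0,-1],[0,0,0,0,-1],[0,0,0.3,0,-1],[0,0,0.6,0,-1],[0,0,1,0,-1],[0,0,1,0,-1],[-0.5,0,1,0,0],[-1,0,1,0,1],[-1,0,1,0,1],[0,0,0,0,1],[0,0,0,0,1]]
  ]
}}

```text
time_s: 17.55
position: [0.3981, 0.0453, 0.2118]
tcp_rot: [[0.989, -0.148, 0.004], [-0.148, -0.989, -0.001], [0.004, 0.0, -1.0]]
force: [0.3, -0.4, -0.5]
opening: 0.632
```

Run:
```python
from ov import *
s=bot.read_state(); d=imaging.capture('wrist'); 
print(s['time_s'],s['position'],s['opening'],s['force'])
cv2.imwrite('pics/w7.png',d['img'])
for n in ['pivot','knob_grip','power_brick']:
    print(n,[(r['conf'],np.round(r['at'],4).tolist()) for r in mark_of('wrist',n)])
d=imaging.capture('top');cv2.imwrite('pics/t7.png',cv2.resize(d['img'][190:290,225:345],None,fx=6,fy=6))
for n in ['pivot','knob_grip','power_brick']:
    print(n,[(r['conf'],np.round(r['at'],4).tolist()) for r in mark_of('top',n)])
```

```text
17.55 [0.39811359 0.04530597 0.21184921] 0.6316790648469581 [ 0.30500986 -0.3555607  -0.54108184]
pivot [(0.73, [0.5722, 0.0302, 0.0783])]
knob_grip []
power_brick [(0.93, [0.4707, 0.0485, 0.011]), (0.9, [0.3843, -0.2066, 0.0014])]
pivot [(0.82, [0.5716, 0.029, 0.0775])]
knob_grip [(0.6, [0.572, 0.0316, 0.0745]), (0.42, [0.5896, -0.0675, 0.1126])]
power_brick [(0.61, [0.3856, -0.2048, -0.0]), (0.55, [0.4871, -0.4907, 0.0021])]
```

View pics/w7.png

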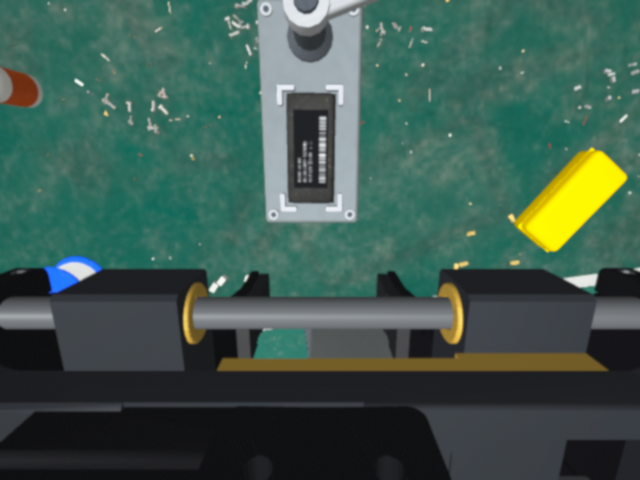

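View pics/t7.png

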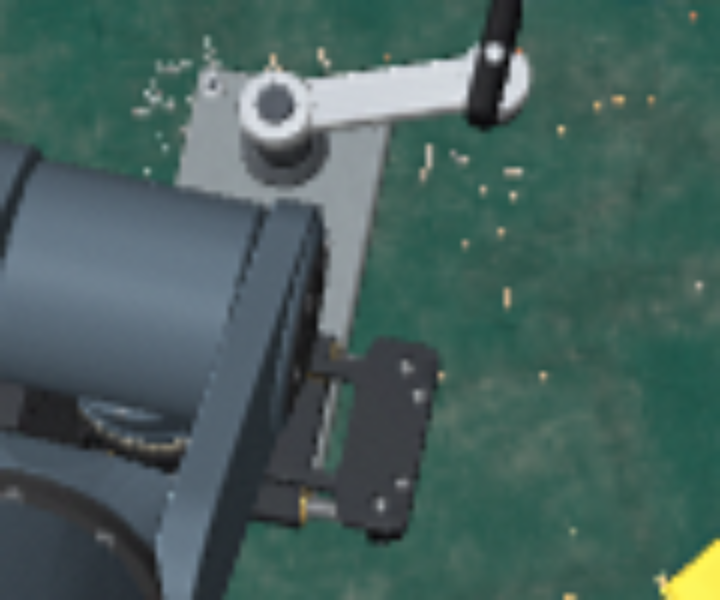

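Request:
{"api": "send_rows", "payload": {
  "plan": [
    [[0.95,-0.25,0,0.8,1],[0.95,-0.25,0,1,1],[0.95,-0.25,0,1,1],[0.95,-0.25,0,1,1],[0.95,-0.25,0,1,1],[0.95,-0.25,0,1,1],[0.95,-0.25,0,1,1],[0.8,-0.3,0,1,1],[0,0,0,1,1],[0,0,0,1,1],[0,0,0,1,1],[0,0,0,1,1],[0,0,0,0.4,1],[0,0,0,0,1],[0,0,0,0,1]]
  ]
}}

```text
time_s: 19.45
position: [0.6211, -0.0161, 0.2101]
tcp_rot: [[0.479, 0.878, -0.001], [0.878, -0.479, 0.0], [-0.0, -0.001, -1.0]]
force: [-0.3, 0.2, 0.1]
opening: 0.003
```

Run:
```python
from ov import *
s=bot.read_state(); d=imaging.capture('side')
print(s['time_s'],s['position'],s['opening'],s['joint_positions'])
cv2.imwrite('pics/s8.png',cv2.resize(d['img'][190:320,250:390],None,fx=5,fy=5))
for n in ['pivot','knob_grip','power_brick']:
    print(n,[(r['conf'],np.round(r['at'],4).tolist()) for r in mark_of('side',n)])
```

```text
19.45 [ 0.62113067 -0.0161411   0.21009599] 0.003209689866207652 [-1.17795190e+01  3.18572483e+01  8.42959951e+01  5.58138700e-05
  6.39081259e+01  1.68670347e+01]
pivot [(0.76, [0.5698, 0.0318, 0.0795])]
knob_grip [(0.64, [0.5903, -0.0706, 0.1131])]
power_brick [(0.78, [0.4818, -0.4887, -0.002]), (0.75, [0.3825, -0.2042, -0.0023]), (0.73, [0.4785, 0.0447, 0.0094])]
```

View pics/s8.png

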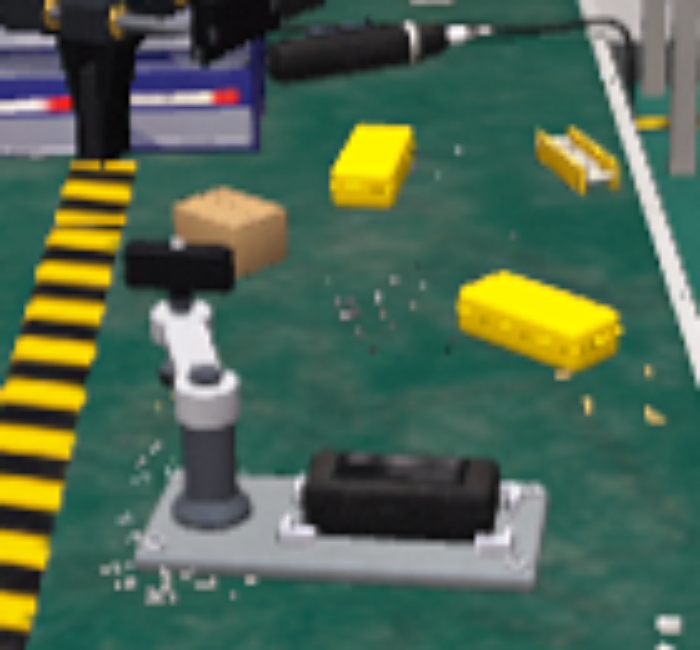

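Request:
{"api": "send_rows", "payload": {
  "plan": [
    [[0,0,-0.85,0,1],[0,0,-0.85,0,1],[0,0,-0.85,0,1],[0,0,-0.85,0,1],[0,0,-0.77,0,1],[0,0,0,0,1],[-0.44,-0.09,0,0,1],[-0.34,-0.2,0,0,1],[-0.255,-0.08,0,0,1],[-0.255,-0.08,0,0,1],[-0.265,-0.01,0,0,1],[-0.265,-0.01,0,0,1],[-0.26,0.06,0,0,1],[-0.26,0.06,0,0,1],[-0.24,0.12,0,0,1],[-0.24,0.12,0,0,1],[-0.2,0.18,0,0,1],[-0.2,0.18,0,0,1],[0,0,0,0,1]]
  ]
}}

```text
time_s: 21.55
position: [0.5241, -0.009, 0.0862]
tcp_rot: [[0.478, 0.879, 0.0], [0.879, -0.478, -0.001], [-0.001, 0.001, -1.0]]
force: [2.0, -1.6, 1.3]
opening: 0.006
```

Run:
```python
from ov import *
s=bot.read_state(); d=imaging.capture('side')
print(s['time_s'],s['position'],s['force'])
cv2.imwrite('pics/s9.png',cv2.resize(d['img'][190:320,250:390],None,fx=5,fy=5))
for n in ['pivot','knob_grip','power_brick']:
    print(n,[(r['conf'],np.round(r['at'],4).tolist()) for r in mark_of('side',n)])
```

```text
21.55 [ 0.52410064 -0.00903909  0.08623143] [ 1.98785858 -1.62040642  1.26841541]
pivot [(0.68, [0.5689, 0.0326, 0.078])]
knob_grip [(0.39, [0.4768, 0.0012, 0.1123])]
power_brick [(0.97, [0.3818, -0.2039, 0.0011]), (0.66, [0.4781, 0.0418, 0.0096]), (0.54, [0.4821, -0.4891, 0.0017])]
```

View pics/s9.png

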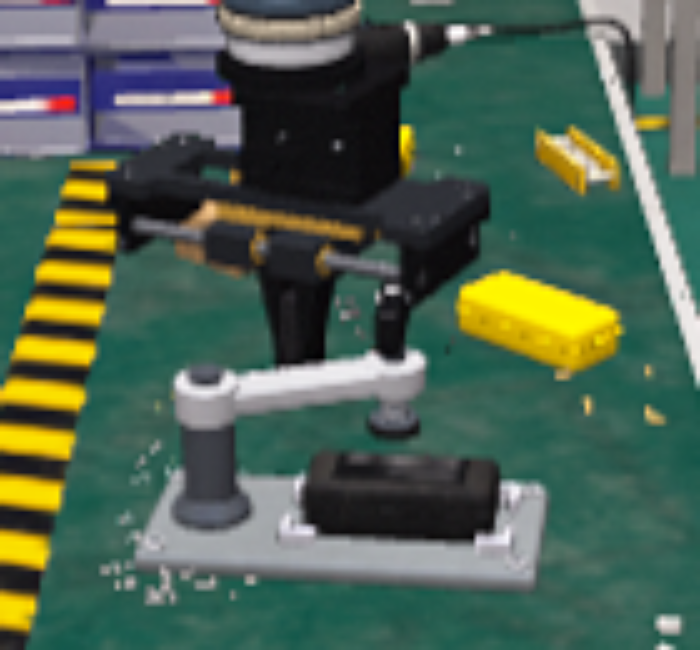

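Request:
{"api": "send_rows", "payload": {
  "plan": [
    [[-0.145,0.22,0,0,1],[-0.145,0.22,0,0,1],[-0.05,0.1,0,0,1],[-0.05,0.1,0,0,1],[0,0,0,0,1]]
  ]
}}

```text
time_s: 22.25
position: [0.5123, 0.0108, 0.0855]
tcp_rot: [[0.478, 0.878, -0.001], [0.878, -0.478, 0.0], [-0.001, -0.001, -1.0]]
force: [2.2, -2.0, 0.4]
opening: 0.009
```

Request:
{"api": "send_rows", "payload": {
  "plan": [
    [[-0.02,0.06,0,0,1],[-0.02,0.06,0,0,1],[0,0,0,0,1]]
  ]
}}

```text
time_s: 22.55
position: [0.5114, 0.0144, 0.0855]
tcp_rot: [[0.478, 0.878, -0.001], [0.878, -0.478, 0.0], [-0.0, -0.001, -1.0]]
force: [1.8, -2.8, 0.3]
opening: 0.008
```

Request:
{"api": "send_rows", "payload": {
  "plan": [
    [[-0.01,0.06,0,0,1],[-0.01,0.06,0,0,1],[0,0,0,0,1]]
  ]
}}

```text
time_s: 22.85
position: [0.5115, 0.0154, 0.0856]
tcp_rot: [[0.476, 0.879, 0.0], [0.879, -0.476, -0.004], [-0.004, 0.002, -1.0]]
force: [1.0, -14.2, -0.1]
opening: 0.009
```

Request:
{"api": "send_rows", "payload": {
  "plan": [
    [[-0.01,0.06,0,0,1],[-0.01,0.06,0,0,1],[0,0,0,0,1]]
  ]
}}

```text
time_s: 23.15
position: [0.5116, 0.016, 0.0858]
tcp_rot: [[0.473, 0.881, 0.001], [0.881, -0.473, -0.009], [-0.007, 0.006, -1.0]]
force: [0.5, -25.1, -1.9]
opening: 0.006
```

Run:
```python
from ov import *
s=bot.read_state(); d=imaging.capture('side')
print(s['time_s'],s['position'],s['force'])
for n in ['pivot','knob_grip','power_brick']:
    print(n,[(r['conf'],np.round(r['at'],4).tolist()) for r in mark_of('side',n)])
```

```text
23.15 [0.51164056 0.01595106 0.08575943] [  0.52005215 -25.0862323   -1.92407713]
pivot [(0.59, [0.5664, 0.029, 0.0796])]
knob_grip [(0.71, [0.47, 0.044, 0.1137])]
power_brick [(0.73, [0.3844, -0.2052, -0.0017])]
```

Request:
{"api": "send_rows", "payload": {
  "plan": [
    [[0,-0.4,0,0,1],[0,-0.4,0,0,1],[0,0,0.9,0,1],[0,0,0.9,0,0],[0,0,0.9,0,-1],[0,0,0.9,0,-1],[-0.4,0,0.9,0,-1],[-0.4,0,0.3,0,-1],[-0.4,0,0,0,-1],[-0.4,0,0,0,-1],[-0.4,0,0,0,-1],[0,0,0,0,-1],[0,0,0,0,-1],[0,0,0,0,-1]]
  ]
}}

```text
time_s: 24.75
position: [0.4511, -0.0028, 0.2294]
tcp_rot: [[0.479, 0.878, 0.0], [0.878, -0.479, 0.0], [0.0, 0.0, -1.0]]
force: [0.4, 0.7, 0.2]
opening: 0.922
```

Run:
```python
from ov import *
s=bot.read_state(); d=imaging.capture('wrist')
print(s['time_s'],s['position'],s['opening'])
cv2.imwrite('pics/w10.png',d['img'])
for n in ['pivot','knob_grip','power_brick']:
    print(n,[(r['conf'],np.round(r['at'],4).tolist()) for r in mark_of('wrist',n)])
K=d['mtx'];P=campose('wrist',d,s)
for r in masks_of('wrist','knob_grip')[:2]:
    m=r['region'].astype(np.uint8); c,_=cv2.findContours(m,0,2); c=max(c,key=cv2.contourArea)
    w=toplane(c[:,0,:],K,P,.124)[:,:2]; print(r['conf'],cv2.boundingRect(c),cv2.minAreaRect((w*1000).astype(np.float32)))
d=imaging.capture('top');cv2.imwrite('pics/t10.png',cv2.resize(d['img'][190:290,225:345],None,fx=6,fy=6))
d=imaging.capture('side');cv2.imwrite('pics/s10.png',cv2.resize(d['img'][220:320,260:380],None,fx=6,fy=6))
for n in ['pivot','knob_grip','power_brick','pad_face']:
    print(n,[(r['conf'],np.round(r['at'],4).tolist()) for r in mark_of('side',n)])
```

```text
24.75 [ 0.45111052 -0.00282801  0.22940117] 0.9224677529287751
pivot []
knob_grip [(0.85, [0.4723, 0.0474, 0.1177])]
power_brick []
0.74 (306, 134, 22, 83) ((470.92059326171875, 45.17962646484375), (58.784061431884766, 14.719165802001953), 59.28818893432617)
pivot [(0.71, [0.5714, 0.0322, 0.0801])]
knob_grip [(0.77, [0.4703, 0.0451, 0.1123])]
power_brick [(0.93, [0.3803, -0.2048, -0.0012]), (0.91, [0.4767, 0.0431, 0.0102]), (0.58, [0.4826, -0.4923, -0.0006])]
pad_face [(0.74, [0.4775, 0.0457, 0.0132]), (0.61, [0.4734, 0.0466, 0.0445]), (0.44, [0.3656, 0.3238, 0.0008])]
```

View pics/w10.png

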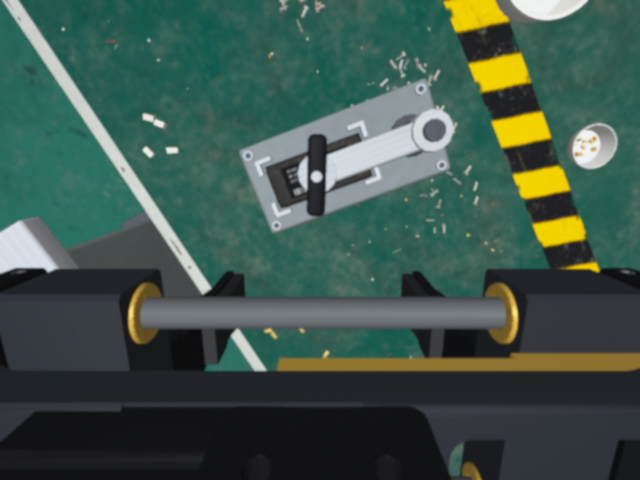

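View pics/t10.png

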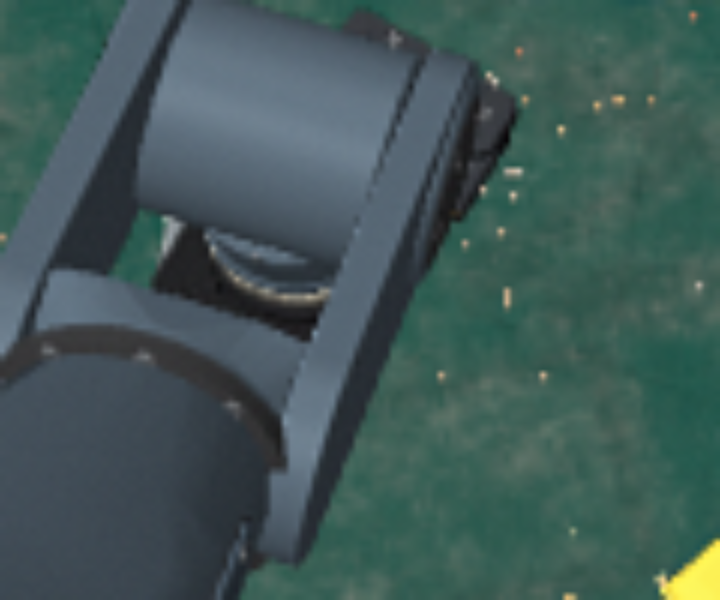

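View pics/s10.png

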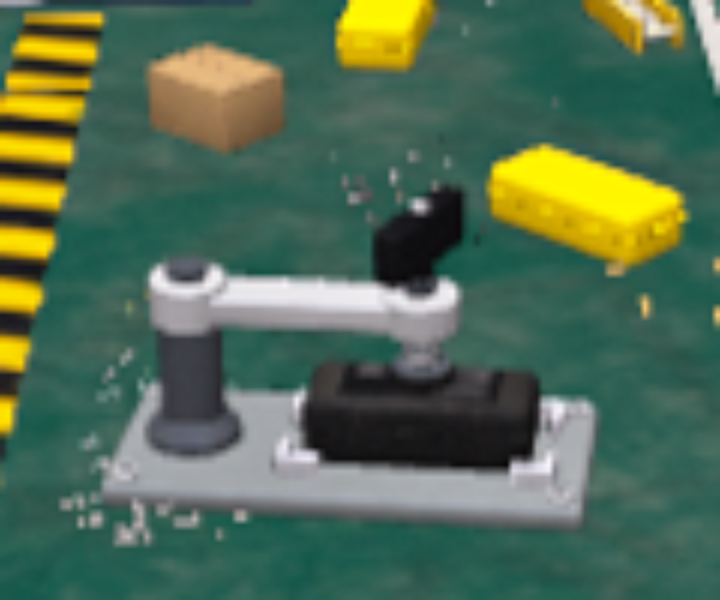

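Request:
{"api": "send_rows", "payload": {
  "plan": [
    [[0.345,0.8,0,0,-1],[0.345,0.8,0,0,-1],[0,0,0,0,-1],[0,0,-0.9,0,-1],[0,0,-0.9,0,-1],[0,0,-0.9,0,-1],[0,0,-0.8,0,-1],[0,0,-0.38,0,-1],[0,0,0,0,-1],[0,0,0,0,-1]]
  ]
}}

```text
time_s: 26.3
position: [0.4716, 0.0451, 0.1137]
tcp_rot: [[0.479, 0.878, 0.001], [0.878, -0.479, -0.0], [0.0, 0.001, -1.0]]
force: [0.1, 1.0, 0.1]
opening: 1.002
```

Run:
```python
from ov import *
s=bot.read_state(); d=imaging.capture('side')
print(s['time_s'],s['position'],s['opening'],s['force'])
cv2.imwrite('pics/s11.png',cv2.resize(d['img'][220:320,260:380],None,fx=6,fy=6))
```

```text
26.3 [0.47163266 0.04508341 0.11368546] 1.0024603444364342 [0.05629081 0.95733875 0.10238417]
```

View pics/s11.png

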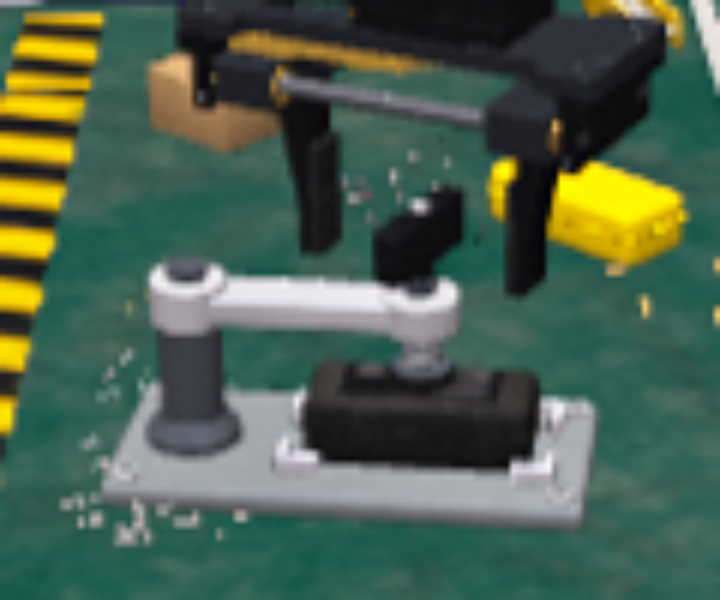

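Request:
{"api": "send_rows", "payload": {
  "plan": [
    [[0,0,0,0,1],[0,0,0,0,1],[0,0,0,0,1],[0,0,0,0,1],[0,0,0,0,1],[0,0,0,0,1],[0,0,0,0,1],[0,0,0,0,1],[0,0,0,0,1],[0,0,0,0,1],[0,0,0,0,1],[0,0,0,0,1]]
  ]
}}

```text
time_s: 27.55
position: [0.4718, 0.0451, 0.1132]
tcp_rot: [[0.479, 0.878, 0.001], [0.878, -0.479, -0.0], [0.0, 0.001, -1.0]]
force: [0.8, -1.2, -2.4]
opening: 0.155
```

```bash
cat > log.py <<'E'
from h import *
import sys
M=[]
for i in range(int(sys.argv[1]) if len(sys.argv)>1 else 4):
    s=bot.read_state(); M.append(np.r_[s['moment'],s['force']])
    yaw=np.degrees(np.arctan2(s['tcp_rot'][1][0],s['tcp_rot'][0][0]))
    if i<(int(sys.argv[1]) if len(sys.argv)>1 else 4)-1: imaging.capture('wrist')
M=np.array(M);print(s['time_s'],np.round(s['position'],4),'yaw',round(yaw,2),'open',round(s['opening'],3),'J6',round(s['joint_positions'][5],1))
print('mom',M[:,:3].mean(0).round(3),'sd',M[:,2].std().round(3),'F',M[:,3:].mean(0).round(2))
E
python3 log.py
```

```text
27.7 [0.4718 0.0451 0.1133] yaw 61.4 open 0.158 J6 20.5
mom [-0.4   -0.126 -0.089] sd 0.039 F [ 1.41 -1.68 -2.01]
```

Request:
{"api": "send_rows", "payload": {
  "plan": [
    [[0,0,0,-0.5,1],[0,0,0,-0.5,1],[0,0,0,-0.5,1],[0,0,0,-0.5,1],[0,0,0,0,1]]
  ]
}}

```text
time_s: 28.2
position: [0.4716, 0.0452, 0.1132]
tcp_rot: [[0.643, 0.766, 0.001], [0.766, -0.643, -0.0], [0.0, 0.001, -1.0]]
force: [1.1, -2.5, -1.1]
opening: 0.158
```

```bash
python3 log.py 6
```

```text
28.45 [0.4716 0.0452 0.1133] yaw 49.97 open 0.164 J6 32.0
mom [-0.411 -0.171 -0.081] sd 0.012 F [ 1.91 -1.77 -2.51]
```

Request:
{"api": "send_rows", "payload": {
  "plan": [
    [[0,0,0,-0.5,1],[0,0,0,-0.5,1],[0,0,0,-0.5,1],[0,0,0,-0.5,1],[0,0,0,0,1]]
  ]
}}

```text
time_s: 28.95
position: [0.4714, 0.0454, 0.1132]
tcp_rot: [[0.782, 0.623, 0.0], [0.623, -0.782, 0.0], [0.0, 0.0, -1.0]]
force: [2.1, -2.4, -2.4]
opening: 0.159
```

```bash
python3 log.py 6;  python3 - <<'E'
from ov import *
d=imaging.capture('side')
cv2.imwrite('pics/s12.png',cv2.resize(d['img'][240:310,290:370],None,fx=9,fy=8,interpolation=cv2.INTER_CUBIC))
E
```

```text
29.2 [0.4714 0.0454 0.1133] yaw 38.51 open 0.156 J6 43.4
mom [-0.335 -0.232 -0.061] sd 0.029 F [ 2.25 -1.62 -2.7 ]
```

View pics/s12.png

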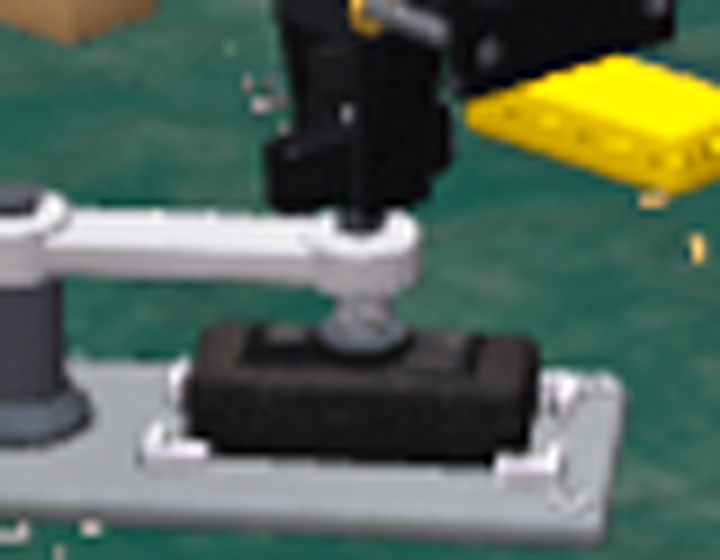

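Request:
{"api": "send_rows", "payload": {
  "plan": [
    [[0,0,0,-0.6,1],[0,0,0,-0.6,1],[0,0,0,-0.6,1],[0,0,0,-0.6,1]]
  ]
}}

```text
time_s: 29.65
position: [0.4713, 0.0456, 0.1133]
tcp_rot: [[0.909, 0.417, 0.0], [0.417, -0.909, 0.0], [0.0, -0.0, -1.0]]
force: [1.9, -0.1, -3.2]
opening: 0.156
```

```bash
python3 log.py 1
```

```text
29.65 [0.4713 0.0456 0.1133] yaw 24.66 open 0.156 J6 57.3
mom [-0.081 -0.242  0.102] sd 0.0 F [ 1.93 -0.13 -3.16]
```

Request:
{"api": "send_rows", "payload": {
  "plan": [
    [[0,0,0,-0.6,1],[0,0,0,-0.6,1],[0,0,0,-0.6,1],[0,0,0,-0.6,1],[0,0,0,-0.6,1],[0,0,0,-0.6,1],[0,0,0,-0.6,1],[0,0,0,-0.6,1],[0,0,0,-0.6,1],[0,0,0,-0.6,1]]
  ]
}}

```text
time_s: 30.65
position: [0.4711, 0.0462, 0.1133]
tcp_rot: [[0.986, -0.169, 0.0], [-0.169, -0.986, 0.001], [-0.0, -0.001, -1.0]]
force: [2.1, 3.9, -0.5]
opening: 0.157
```

```bash
python3 log.py 1
```

```text
30.65 [0.4711 0.0462 0.1133] yaw -9.74 open 0.157 J6 91.7
mom [ 0.484 -0.21   0.163] sd 0.0 F [ 2.09  3.86 -0.47]
```

Request:
{"api": "send_rows", "payload": {
  "plan": [
    [[0,0,0,-0.6,1],[0,0,0,-0.6,1],[0,0,0,-0.6,1],[0,0,0,-0.6,1],[0,0,0,-0.6,1],[0,0,0,-0.6,1],[0,0,0,-0.6,1],[0,0,0,-0.6,1],[0,0,0,-0.6,1],[0,0,0,-0.6,1]]
  ]
}}

```text
time_s: 31.65
position: [0.4715, 0.0468, 0.1134]
tcp_rot: [[0.718, -0.696, 0.001], [-0.696, -0.718, 0.002], [-0.001, -0.002, -1.0]]
force: [3.2, 6.2, -2.8]
opening: 0.161
```

```bash
python3 log.py 3
```

```text
31.75 [0.4715 0.0468 0.1134] yaw -44.09 open 0.157 J6 126.0
mom [ 0.883 -0.387  0.107] sd 0.052 F [ 3.32  5.34 -2.34]
```

Request:
{"api": "send_rows", "payload": {
  "plan": [
    [[0,0.02,0,-0.8,1],[0,0.01,0,-0.8,1],[0,0.01,0,-0.8,1],[0,0.01,0,-0.8,1],[0,0,0,-0.8,1],[0,0,0,0,1]]
  ]
}}

```text
time_s: 32.35
position: [0.4719, 0.0472, 0.1134]
tcp_rot: [[0.392, -0.92, 0.001], [-0.92, -0.392, 0.0], [0.0, -0.002, -1.0]]
force: [3.6, 0.5, -1.8]
opening: 0.155
```

```bash
python3 log.py 4;  python3 - <<'E'
from ov import *
d=imaging.capture('side')
cv2.imwrite('pics/s13.png',cv2.resize(d['img'][240:310,290:370],None,fx=9,fy=8,interpolation=cv2.INTER_CUBIC))
for n in ['pivot','knob_grip','power_brick','pad_face']:
    print(n,[(r['conf'],np.round(r['at'],4).tolist()) for r in mark_of('side',n)])
E
```

```text
32.5 [0.4719 0.0472 0.1134] yaw -66.88 open 0.159 J6 149.0
mom [ 0.299 -0.454 -0.031] sd 0.027 F [ 3.78  1.85 -2.66]
pivot [(0.7, [0.5691, 0.0302, 0.0794]), (0.38, [0.4747, 0.0468, 0.0432])]
knob_grip [(0.66, [0.4726, 0.0454, 0.1137])]
power_brick [(0.9, [0.4805, 0.0469, 0.0109]), (0.77, [0.3826, -0.2047, -0.002])]
pad_face [(0.48, [0.4755, 0.0455, 0.0424])]
```

View pics/s13.png

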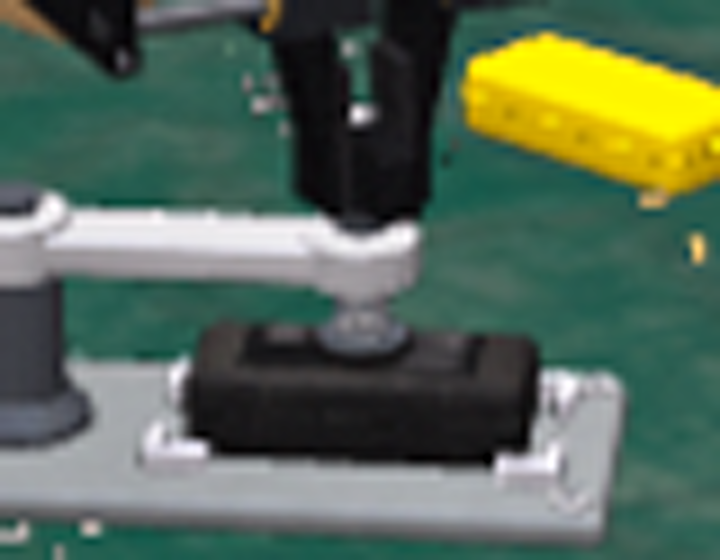

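Request:
{"api": "send_rows", "payload": {
  "plan": [
    [[0,0,0,0,-1],[0,0,0,0,-1],[0,0,0,0,-1],[0,0,0,0,-1],[0,0,0,0,-1],[0,0,0.3,0,-1],[0,0,0.8,0,-1],[0,0,1,0,-1],[0,0,1,0,-1],[-0.5,0,0.5,0.8,-1],[-0.3,0.6,0,1,-1],[-0.3,0.8,0,1,-1],[0,0.8,0,1,-1],[0,0,0,1,-1],[0,0,0,0,-1],[0,0,0,0,-1]]
  ]
}}

```text
time_s: 34.35
position: [0.4382, 0.1128, 0.2216]
tcp_rot: [[0.771, -0.637, 0.0], [-0.637, -0.771, -0.0], [0.0, -0.0, -1.0]]
force: [0.1, 0.4, -0.1]
opening: 0.999
```

Run:
```python
from ov import *
s=bot.read_state(); d=imaging.capture('wrist');cv2.imwrite('pics/w14.png',d['img'])
print(s['time_s'],s['position'],s['force'])
K=d['mtx'];P=campose('wrist',d,s)
for n in ['pivot','knob_grip','cradle']:
    print(n,[(r['conf'],np.round(r['at'],4).tolist()) for r in mark_of('wrist',n)])
for r in masks_of('wrist','knob_grip')[:1]:
    m=r['region'].astype(np.uint8); c,_=cv2.findContours(m,0,2); c=max(c,key=cv2.contourArea)
    w=toplane(c[:,0,:],K,P,.124)[:,:2]; print(r['conf'],cv2.minAreaRect((w*1000).astype(np.float32)))
d=imaging.capture('side');cv2.imwrite('pics/s14.png',cv2.resize(d['img'][220:320,260:380],None,fx=6,fy=6))
for n in ['pivot','knob_grip','pad_face']:
    print(n,[(r['conf'],np.round(r['at'],4).tolist()) for r in mark_of('side',n)])
```

```text
34.35 [0.43815833 0.11278024 0.22164324] [ 0.10421437  0.37557299 -0.13985167]
pivot [(0.76, [0.5746, 0.0274, 0.0772])]
knob_grip [(0.9, [0.4717, 0.0466, 0.1135])]
cradle []
0.8 ((471.502685546875, 46.23802947998047), (15.281399726867676, 58.78408432006836), 22.1834774017334)
pivot [(0.56, [0.5718, 0.0345, 0.0783])]
knob_grip [(0.71, [0.4715, 0.0471, 0.1127])]
pad_face [(0.46, [0.4727, 0.0452, 0.0425]), (0.37, [0.571, 0.0316, 0.0774])]
```

View pics/w14.png

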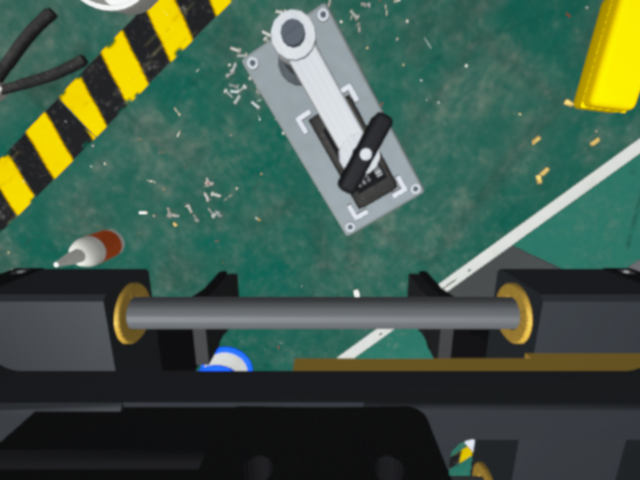

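View pics/s14.png

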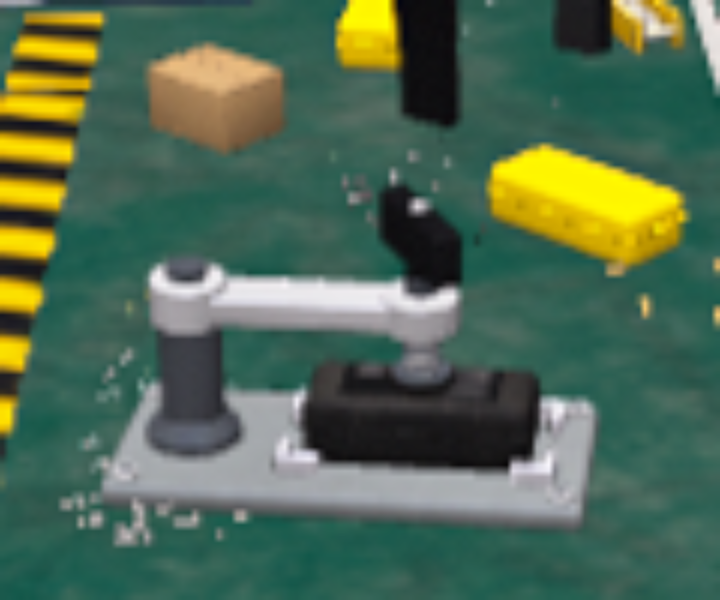

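Run:
```python
from ov import *
s=bot.read_state(); d=imaging.capture('wrist');K=d['mtx'];P=campose('wrist',d,s)
k=toplane([366,153.5],K,P,.125)[0];p=toplane([293,34],K,P,.094)[0];print(k,p,np.degrees(np.arctan2(*(p-k)[[1,0]])))
# w10
s2=dict(position=np.array([0.45111052,-0.00282801,0.22940117]),tcp_rot=np.array([[.479,.878,0],[.878,-.479,0],[0,0,-1]]))
P2=campose('wrist',d,s2)
k=toplane([316.5,177],K,P2,.125)[0];p=toplane([434,130.5],K,P2,.094)[0];print(k,p,np.degrees(np.arctan2(*(p-k)[[1,0]])))
for im,PP,nm in [(d['img'],P,'a'),(cv2.imread('pics/w10.png'),P2,'b')]:
    # rectify plane z=.077 (arm mid) and plate .012
    for z,t in [(.084,'arm')]:
        g=np.array([[.60,.10,z],[.60,-.02,z],[.38,-.02,z],[.38,.10,z]]);q=proj(g,K,PP).astype(np.float32)
        H=cv2.getPerspectiveTransform(q,np.float32([[0,0],[360,0],[360,660],[0,660]]));cv2.imwrite(f'pics/rect_{nm}.png',cv2.warpPerspective(im,H,(360,660)))
a=cv2.imread('pics/rect_a.png');b=cv2.imread('pics/rect_b.png');cv2.imwrite('pics/rect.png',cv2.resize(np.hstack([b,a]),(654,600)))
```

```text
[0.47097197 0.04484182 0.125     ] [0.56772015 0.03144285 0.094     ] -7.884919698314562
[0.4735209 0.0441847 0.125    ] [0.57107284 0.02997964 0.094     ] -8.284917626519343
```

View pics/rect.png

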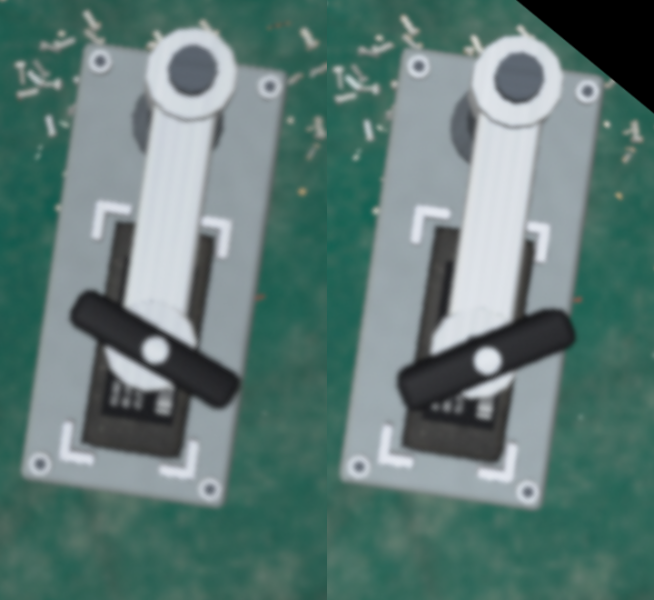

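Run:
```python
import cv2,numpy as np
for f in 'ba':
    im=cv2.imread(f'pics/rect_{f}.png',0)
    L=cv2.createLineSegmentDetector().detect(im)[0][:,0]
    print(f)
    for x0,y0,x1,y1 in L:
        l=np.hypot(x1-x0,y1-y0); a=np.degrees(np.arctan2(x1-x0,y1-y0)); a=(a+90)%180-90
        if l>90 and abs(a)<25: print(np.round([x0,y0,x1,y1],0),round(l),round(a,2))
```

```text
b
[170. 114. 136. 335.] 224 -8.72
[205. 345. 218. 246.] 100 -7.59
[ 88. 487. 106. 372.] 117 -9.04
[219. 218. 237. 125.] 94 -10.85
[265. 411. 313.  87.] 328 -8.27
[243. 554. 261. 440.] 115 -8.96
[ 65. 233.  34. 440.] 210 -8.57
a
[168. 121. 133. 346.] 228 -8.8
[204. 354. 224. 193.] 163 -6.94
[ 95. 396. 119. 247.] 150 -9.0
[266. 343. 302.  90.] 256 -8.19
[233. 555. 258. 391.] 166 -8.81
[ 45. 307.  19. 482.] 177 -8.45
[ 72. 130.  57. 226.] 97 -8.98
```

Run:
```python
from h import *
for c in ['top','side']:
    imaging.capture(c)
    for n in ['solder_spool','part_box_0','glue_bottle','power_brick']:
        print(c,n,[(r['conf'],np.round(r['at'],3).tolist()) for r in mark_of(c,n)][:2])
print(bot.hand_in())
```

```text
top solder_spool [(0.72, [0.367, 0.32, -0.0])]
top part_box_0 [(0.87, [0.581, -0.355, -0.001])]
top glue_bottle [(0.45, [0.568, 0.312, -0.001])]
top power_brick [(0.71, [0.386, -0.206, 0.004]), (0.67, [0.484, -0.492, 0.003])]
side solder_spool []
side part_box_0 [(0.83, [0.582, -0.355, -0.0])]
side glue_bottle [(0.92, [0.569, 0.312, 0.001])]
side power_brick [(0.66, [0.476, 0.046, 0.009]), (0.65, [0.382, -0.206, -0.001])]
the job is handed in; nothing more can be done
None
```

The black brick is clamped in the jig and the job is handed in, at about 35 s of the 72 s allowed. I opened the swing arm to about 1.9 rad, laid the brick in the cradle, and pushed the arm closed until the contact force rose to 25 N at its stop. Then I turned the knob clockwise about 128° (2.24 rad), let go and moved clear.

**Last checks**
- **Brick:** it lies flat and right way up between the four corner angles.
- **Arm:** its left edge measured the same before and after the turning (-8.7° and -8.8°). The plate edges mostly measured -8.2 to -9.0°, so the arm is at its stop.
- **Knob:** the bar ended at about -67 to -68° (camera -67.8°, tool -66.9°). My target was -67.4°.
- **Other objects:** the spool, parts box and glue bottle still read within about 1 mm of where they started. The two yellow bricks read within about 4 mm, which is what the networks are good to.

**Weak points**
- **Touch point:** I did not measure when the pad touched. I worked it out from the knob's angle and the given geometry (touch near 2.6 rad, end near 4.17 rad). This assumes the bar lies along the arm at zero. The moment reading was too noisy to find the touch. While the knob was moving, it rose from 0.10 to 0.16 N m, which fits the spring loading up.
- **Sideways force:** during the turn a force of up to about 6 N pushed the arm towards opening. I corrected it with a small shift of the tool, and it had dropped to about 2 N before I let go.

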